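Line up the canister set by height on the prep cart

ROBOT

A 6-joint arm with a two-finger parallel gripper is mounted at the origin on the work surface. World frame = base frame: x ahead of the robot, y to its left, z up, the work surface at z = 0. Lengths are in m, angles in rad, forces in N, time in s.
With the tool pointing down it reaches from about 0.35 to 0.975 m from the base axis. Payload 7.1 kg.
Tool frame: the origin (TCP) lies where the fingers leave the gripper's body, on its centre line; the fingertips stand 80 mm ahead of it and the grasp point (between the pads) lies 61 mm ahead of it (arm.tips_ahead is the distance from the TCP to the fingertips, in m); z points along the fingers, y is the line along which they close (so a half turn about z gives the same grasp; the last joint's range is limited). The gripper opens to 88 mm and grips with 3 to 60 N. Pads are 20 mm wide; open, the fingers measure 115 mm over their backs; the gripper's body (75 mm by 178 mm) begins 61 mm behind the grasp point.
Start: joints at [1.307, 0.423, 1.63, -0, 1.089, -0.019], TCP at [0.151, 0.606, 0.303] pointing down, gripper open.
Joint ranges: [-3, 3], [-0.9, 2.11], [0.09, 2.58], [-1.31, 4.45], [0.11, 2.69], [-2.54, 2.54]. Speed limits (rad/s): [2.39, 2.39, 3.01, 3.14, 3.14, 3.14].

INTERFACE

Orientations are given as a unit quaternion [w, x, y, z].
In Python, from bench import arm gives the robot as it stands. The module is installed in compiled form; this text tells all that it offers.
- The arm moves only by the shell command python3 -m jog 'ROWS' [FORCE]. ROWS is a JSON object of lists of equal length, an entry for each row: "slide": the shift along the tool's x, y, z normalised to -1 to 1, where 1 is 15 cm, a list of three; "twist": the turn, a rotation vector about the tool's x, y, z normalised to -1 to 1, where 1 is pi rad, a list of three; "jaw": the opening, from -1 (shut) to 1 (fully open). In form: {"slide": [[dx, dy, dz], ...], "twist": [[ax, ay, az], ...], "jaw": [jaw, ...]}. A call has 1 to 5 rows; each row shifts and turns the commanded pose from where the row before left it, along the tool's axes as they then stand; what a row does not reach is not made up. A row lasts 1/8 s, in which the tool goes at most 62.5 mm and 10.7 degrees, less where a joint would pass 70% of its speed; a pose out of reach is approached as far as the arm can. A call with a number of a shift or a turn outside -1 to 1 is refused whole. A call with a gripper value outside its range is refused whole. The fingers move at their own pace and stop on an object; FORCE is the grip in N (left out, the last holds). Time passes only in rows, so rows that do not move let the fingers close. It gives the time, the measured TCP pose, the force, the opening and the grip force at its end, in the units of the state.
- arm.get_state(): the state, without advancing time (a new reading comes with each control period).
- arm.camera(name): name is "scene" or "top" or "wrist"; returns the picture (384x512x3 uint8, red, green, blue); there is no depth.
- arm.calibration(name): a dict with "vertical_fov" (degrees; the focal length in pixels is half the picture's height over the tangent of half this angle, whatever the lens; pixels are square), "cx", "cy" (the principal point, pixels), "origin" and "orientation" of the camera in the world; the wrist camera has in their place "mount" (4x4, takes a point from camera to tool coordinates, whose origin is the TCP and whose axes are the flange's). Camera axes: x right, y down, z forward; pixel columns grow to the right and rows downward; lengths in m; the calibration is good to about 2 mm. The wrist camera is an equidistant fisheye: a pixel r from the principal point sees the ray r / f radians off the axis. A picture is of the moment at which its call begins: read the wrist's pose just before it. calibration takes no time and is no camera call.
- arm.sign_off(): hands the job in; it is judged then, once.
The state is a dict: "clock": time; "qpos": joint angles; "qd": joint speeds; "joint_torque": joint torques, N m; "ee_pos": TCP position; "orientation": TCP orientation; "contact_force": force on the tool from outside, world axes, zero at the start; "wrist_torque": the same for the moment, N m; "gripper_width": opening from 0.0 (shut) to 1.0 (fully open); "gripper_force": force on a finger pad.
Only numpy, scipy, OpenCV 4.12 (cv2) and the standard library are available. Lean on these libraries where they do the work, as an engineer would, in place of code of your own. Each camera call takes 0.05 s, during which the arm holds its last target. There are 200 camera calls.

TASK

Line up the four aluminium canisters by height on the row of cork coasters, one centred on each coaster: the tallest on the coaster next to the honey pot, then stepping down to the shortest next to the squeeze bottle. Keep the canisters upright, set them down rather than dropping them, and leave the honey pot and the squeeze bottle where they stand.

Things in the scene. Friction and masses are not known exactly. Their poses are not given: they have to be found in the camera images.
- canister_blue: the tallest of four loose closed aluminium canisters: upright plain round can, 66 mm diameter, 118 mm tall, blue plastic lid as wide as the can (its top 18 mm; the last 4 mm are a smaller raised disc, 37 mm across). Starts on the cart top (z = 0), nothing within 30 mm of its +x and -x sides. Origin: centre of underside, z up; same at any yaw. Under 0.6 kg.
- canister_green: the second tallest of four loose closed aluminium canisters: upright plain round can, 60 mm diameter, 96 mm tall, green plastic lid as wide as the can (its top 18 mm; the last 4 mm are a smaller raised disc, 34 mm across). Starts on the cart top (z = 0), nothing within 30 mm of its +x and -x sides. Origin: centre of underside, z up; same at any yaw. Under 0.6 kg.
- canister_yellow: the third tallest of four loose closed aluminium canisters: upright plain round can, 52 mm diameter, 76 mm tall, yellow plastic lid as wide as the can (its top 18 mm; the last 4 mm are a smaller raised disc, 29 mm across). Starts on the cart top (z = 0), nothing within 30 mm of its +x and -x sides. Origin: centre of underside, z up; same at any yaw. Under 0.6 kg.
- canister_white: the shortest of four loose closed aluminium canisters: upright plain round can, 44 mm diameter, 56 mm tall, white plastic lid as wide as the can (its top 18 mm; the last 4 mm are a smaller raised disc, 25 mm across). Starts on the cart top (z = 0), nothing within 30 mm of its +x and -x sides. Origin: centre of underside, z up; same at any yaw. Under 0.6 kg.
- coaster_a: end coaster (+y, left end) of the straight row of four fixed round cork coasters a, b, c, d, 95 mm apart, on a fixed dark wooden board (110 x 600 x 12 mm) on the cart. Diameter 76 mm, 3 mm thick. Origin: centre of underside; its top is 3 mm above that, 15 mm above the cart top. y axis along the row (d to a), z up. Empty at the start.
- coaster_b: coaster between a and c of the straight row of four fixed round cork coasters a, b, c, d, 95 mm apart, on a fixed dark wooden board (110 x 600 x 12 mm) on the cart. Diameter 76 mm, 3 mm thick. Origin: centre of underside; its top is 3 mm above that, 15 mm above the cart top. y axis along the row (d to a), z up. Empty at the start.
- coaster_c: coaster between b and d of the straight row of four fixed round cork coasters a, b, c, d, 95 mm apart, on a fixed dark wooden board (110 x 600 x 12 mm) on the cart. Diameter 76 mm, 3 mm thick. Origin: centre of underside; its top is 3 mm above that, 15 mm above the cart top. y axis along the row (d to a), z up. Empty at the start.
- coaster_d: end coaster (-y, right end) of the straight row of four fixed round cork coasters a, b, c, d, 95 mm apart, on a fixed dark wooden board (110 x 600 x 12 mm) on the cart. Diameter 76 mm, 3 mm thick. Origin: centre of underside; its top is 3 mm above that, 15 mm above the cart top. y axis along the row (d to a), z up. Empty at the start.
- honey_pot: amber glass honey pot, 72 mm diameter, 95 mm tall, light wooden lid with a round knob, loose on the coasters' board beyond one end of the row (either end, varies), 110 mm from the end coaster's centre. Origin: centre of underside, z up. Marks the tallest canister's end; not to be moved.
- squeeze_bottle: red squeeze bottle with white pointed nozzle, 56 mm diameter, 150 mm tall, loose on the coasters' board beyond one end of the row (either end, varies), 110 mm from the end coaster's centre. Origin: centre of underside, z up. Marks the shortest canister's end; not to be moved. Unlisted: spoon, brush, dipper along x between the canisters, a ramekin; all under 60 mm tall.
Not all that is in view belongs to the job. What is shaped like the canister_white but blue or purple is not meant.

How it is judged:
At the end, for the whole second after the job is handed in: Each canister upright (0.08 rad), at rest, released, on its own coaster within 13 mm of its centre, in order of height from the tallest beside the honey pot to the shortest beside the squeeze bottle; pot and bottle upright (0.15 rad) within 20 mm of where they began (((horizontal distance between honey_pot and coaster_a below 0.2 m and horizontal distance between canister_blue and coaster_a below 0.013 m and z of canister_blue in the frame of coaster_a below 0.007 m and horizontal distance between canister_green and coaster_b below 0.013 m and z of canister_green in the frame of coaster_b below 0.007 m and horizontal distance between canister_yellow and coaster_c below 0.013 m and z of canister_yellow in the frame of coaster_c below 0.007 m and horizontal distance between canister_white and coaster_d below 0.013 m and z of canister_white in the frame of coaster_d below 0.007 m) or (horizontal distance between honey_pot and coaster_d below 0.2 m and horizontal distance between canister_blue and coaster_d below 0.013 m and z of canister_blue in the frame of coaster_d below 0.007 m and horizontal distance between canister_green and coaster_c below 0.013 m and z of canister_green in the frame of coaster_c below 0.007 m and horizontal distance between canister_yellow and coaster_b below 0.013 m and z of canister_yellow in the frame of coaster_b below 0.007 m and horizontal distance between canister_white and coaster_a below 0.013 m and z of canister_white in the frame of coaster_a below 0.007 m)) and angle between each of canister_blue, canister_green, canister_yellow, canister_white's own z axis and vertical below 0.08 rad and linear speed of each of canister_blue, canister_green, canister_yellow, canister_white below 0.02 m/s and contact force between the fingers and canister_blue below 0.1 N and contact force between the fingers and canister_green below 0.1 N and contact force between the fingers and canister_yellow below 0.1 N and contact force between the fingers and canister_white below 0.1 N and distance of each of honey_pot, squeeze_bottle from where it was at the start of the episode below 0.02 m and angle between each of honey_pot, squeeze_bottle's own z axis and vertical below 0.15 rad); the robot touches nothing.
It fails at once if the honey pot or the squeeze bottle is moved by more than 30 mm or tipped (distance of any of honey_pot, squeeze_bottle from where it was at the start of the episode above 0.03 m or angle between any of honey_pot, squeeze_bottle's own z axis and vertical above 0.4 rad).
It fails at once if a canister is tipped by more than about 35 degrees (angle between any of canister_blue, canister_green, canister_yellow, canister_white's own z axis and vertical above 0.6 rad).
It fails at once if a canister is dropped: moving faster than 0.6 m/s (a fall of about 20 mm) while the fingers do not hold it ((linear speed of canister_blue above 0.6 m/s and contact force between the fingers and canister_blue below 0.1 N) or (linear speed of canister_green above 0.6 m/s and contact force between the fingers and canister_green below 0.1 N) or (linear speed of canister_yellow above 0.6 m/s and contact force between the fingers and canister_yellow below 0.1 N) or (linear speed of canister_white above 0.6 m/s and contact force between the fingers and canister_white below 0.1 N)).
It also fails if it takes over 115 s, if anything falls off the work surface, if the arm or the gripper's body presses on something with over 40 N, if the wrist force passes 120 N, or if a joint passes its speed limit or range.

## Working session

There is one attempt and no reset: what is moved stays moved. The work goes in short steps, Python scripts to look and compute and a shell command to move; the robot and the scene stay as the last step left them, time stands still between calls to the robot, and variables do not carry over. Pictures are saved under pics/ and viewed, at most 14 in all, crops included, and the job is handed in when it is done.

```bash
mkdir -p pics
python3 - <<'E'
from bench import arm
import cv2
for n in("top","scene"):
    im=arm.camera(n); cv2.imwrite(f"pics/{n}0.png",im[:,:,::-1]); print(n,arm.calibration(n))
print(arm.calibration("wrist")); s=arm.get_state(); print({k:s[k] for k in("clock","ee_pos","orientation","gripper_width","contact_force")})
E
```

```text
top {'vertical_fov': 52.90696087656847, 'cx': 259.426501278002, 'cy': 189.59788889062983, 'origin': array([ 0.40880737, -0.00447158,  0.99719065]), 'orientation': array([-0.05071956,  0.70725318, -0.70409848,  0.03828578])}
scene {'vertical_fov': 48.31047953288143, 'cx': 249.30561215859612, 'cy': 199.0184259758583, 'origin': array([1.21274039, 0.06958079, 0.83021643]), 'orientation': array([-0.23453718,  0.63731141,  0.69165021, -0.24585862])}
{'vertical_fov': 65.70646984690485, 'cx': 265.89341882209123, 'cy': 189.75330456117322, 'mount': array([[-5.56124856e-04, -9.69874112e-01, -2.43606030e-01,
         6.64176125e-02],
       [ 9.99999823e-01, -5.90568969e-04,  6.83595414e-05,
         1.17837621e-03],
       [-2.10166311e-04, -2.43605949e-01,  9.69874269e-01,
        -8.30688292e-02],
       [ 0.00000000e+00,  0.00000000e+00,  0.00000000e+00,
         1.00000000e+00]])}
{'clock': 0.1, 'ee_pos': array([0.15133   , 0.60601419, 0.30198372]), 'orientation': array([-9.22485329e-05,  1.22068054e-01,  9.92521495e-01, -6.80621951e-04]), 'gripper_width': 0.9989716081536592, 'contact_force': array([-0.2655955 , -0.27441276, -1.1291229 ])}
```

View pics/top0.png

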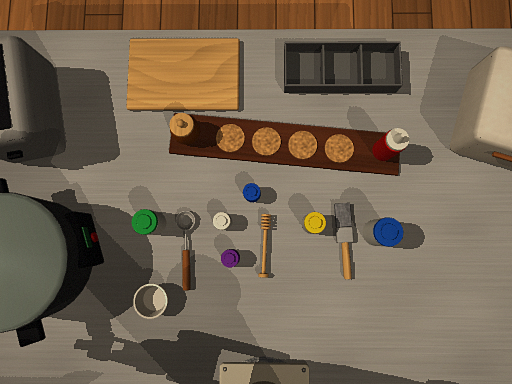

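View pics/scene0.png

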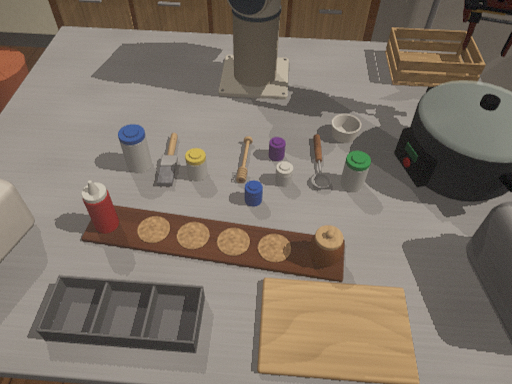

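The top view (up = +x, left = +y) shows the honey pot at (181,127), left of the row, so blue goes to coaster a, green to b, yellow to c and white to d. Coasters are at about (230,138), (266,141), (302,145) and (339,148), and the squeeze bottle is at (393,143). The lids are green (145,221), white (221,221), yellow (315,223) and blue (388,232). The decoys are blue (252,192) and purple (230,258).

```bash
cat > h.py <<'E'
from bench import arm
import numpy as np,cv2
from scipy.spatial.transform import Rotation as R
from scipy.optimize import least_squares
def proj(n,P):
    c=arm.calibration(n);q=c["orientation"];Rm=R.from_quat([q[1],q[2],q[3],q[0]]).as_matrix()
    p=(np.asarray(P)-c["origin"])@Rm; f=192/np.tan(np.radians(c["vertical_fov"])/2)
    return p[:,:2]/p[:,2:]*f+[c["cx"],c["cy"]]
t=np.linspace(0,2*np.pi,60)
def hullc(n,xy,r,zs):
    P=np.vstack([np.c_[xy[0]+r*np.cos(t),xy[1]+r*np.sin(t),0*t+z] for z in zs])
    h=cv2.convexHull(proj(n,P).astype(np.float32));m=cv2.moments(h)
    return np.array([m["m10"],m["m01"]])/m["m00"],m["m00"]
def blob(n,im,seed,lo,hi):
    hsv=cv2.cvtColor(im,cv2.COLOR_RGB2HSV);m=cv2.inRange(hsv,lo,hi)
    m=cv2.morphologyEx(m,cv2.MORPH_CLOSE,np.ones((3,3)))
    k,l,s,c=cv2.connectedComponentsWithStats(m)
    i=1+np.argmin(np.hypot(*(c[1:]-seed).T)+1000*(s[1:,4]<40))
    h=cv2.convexHull(np.argwhere(l==i)[:,::-1].astype(np.int32));M=cv2.moments(h)
    return np.array([M["m10"],M["m01"]])/M["m00"],M["m00"]
def solve(n,c,r,zs):
    return least_squares(lambda x:hullc(n,x,r,zs)[0]-c,[.5,0]).x
# name: r, zs, lo, hi
OBJ={"blue":(.033,(.1,.114),(100,120,40),(125,255,255)),"green":(.030,(.078,.092),(50,100,30),(85,255,255)),
"yellow":(.026,(.058,.072),(20,130,60),(34,255,255)),"white":(.022,(.038,.052),(12,0,165),(40,70,255))}
COA=(.038,(.015,.0149),(8,90,95),(25,255,255))
E
python3 - <<'E'
from h import *
seeds={"top":dict(blue=(388,232),green=(145,221),yellow=(315,223),white=(221,221),a=(230,138),b=(266,141),c=(302,145),d=(339,148)),
"scene":dict(blue=(133,135),green=(357,160),yellow=(196,157),white=(285,168),a=(274,248),b=(234,241),c=(193,235),d=(153,229))}
for n in seeds:
    im=cv2.imread(f"pics/{n}0.png")[:,:,::-1].copy()
    for k,s in seeds[n].items():
        r,zs,lo,hi=OBJ.get(k,COA); c,A=blob(n,im,s,lo,hi); x=solve(n,c,r,zs)
        print(n,k,c.round(1),"area",A,round(hullc(n,x,r,zs)[1]),"xy",x.round(4), im[s[1],s[0]],cv2.cvtColor(im,cv2.COLOR_RGB2HSV)[s[1],s[0]])
E
```

```text
top blue [387.7 231.7] area 654.0 720 xy [ 0.4258 -0.2813] [ 19  61 129] [109 217 129]
top green [144.1 221.5] area 500.5 549 xy [0.4472 0.2845] [ 29 126  46] [ 65 196 126]
top yellow [314.5 222.4] area 358.5 386 xy [ 0.4479 -0.1204] [204 168  16] [ 24 235 204]
top white [221.  220.4] area 215.0 262 xy [0.4524 0.1069] [207 194 165] [ 21  52 207]
top a [229.9 137.5] area 610.0 645 xy [0.6703 0.0913] [172 118  59] [ 16 168 172]
top b [265.9 140.8] area 624.0 651 xy [ 0.6615 -0.0029] [158 104  50] [ 15 174 158]
top c [302.1 144.5] area 617.0 656 xy [ 0.652 -0.097] [177 119  59] [ 15 170 177]
top d [338.7 147.9] area 628.5 662 xy [ 0.6431 -0.1918] [161 106  55] [ 14 168 161]
scene blue [131.2 133.6] area 352.5 485 xy [ 0.4256 -0.2804] [ 65  88 131] [110 128 131]
scene green [358.  160.2] area 355.0 436 xy [0.4476 0.2861] [ 73 143  82] [ 64 125 143]
scene yellow [194.8 156.4] area 241.5 317 xy [ 0.4501 -0.1195] [179 158  81] [ 24 140 179]
scene white [284.5 167. ] area 158.5 235 xy [0.4479 0.1085] [200 191 177] [ 18  29 200]
scene a [234.9 239.6] area 10228.5 714 xy [0.6594 0.0025] [156 121  84] [ 15 118 156]
scene b [234.9 239.6] area 10228.5 714 xy [0.6594 0.0025] [170 132  93] [ 15 116 170]
scene c [234.9 239.6] area 10228.5 714 xy [0.6594 0.0025] [165 130  94] [ 15 110 165]
scene d [ 91.5 235.8] area 119.5 709 xy [ 0.6767 -0.3271] [155 122  86] [ 16 114 155]
```

```bash
python3 -m jog '{"slide":[[0,0,-0.2],[0,0,-0.2],[0,0,-0.1],[0,0,0],[0,0,0]],"twist":[[0,0,0.0528],[0,0,0.0528],[0,0,0.0528],[0,0,0.0528],[0,0,0.0528]],"jaw":[1,1,1,1,1]}' 20; python3 -m jog '{"slide":[[0,0,0],[0,0,0],[0,0,0],[0,0,0]],"twist":[[0,0,0.0528],[0,0,0.0528],[0,0,0.0528],[0,0,0]],"jaw":[1,1,1,1]}'
```

```text
clock: 0.72
ee_pos: [0.1514, 0.6062, 0.3776]
orientation: [0.0, 0.514, 0.858, -0.0]
contact_force: [-0.0, 0.1, -0.1]
gripper_width: 0.997
gripper_force: 0.0
clock: 1.23
ee_pos: [0.1514, 0.6062, 0.3773]
orientation: [0.0, 0.707, 0.707, -0.0]
contact_force: [-0.2, 0.3, -0.3]
gripper_width: 0.998
gripper_force: 0.0
```

```bash
python3 -m jog '{"slide":[[-0.268,0.247,0],[-0.268,0.247,0],[-0.268,0.247,0],[-0.268,0.247,0],[-0.268,0.247,0]],"twist":[[0,0,0],[0,0,0],[0,0,0],[0,0,0],[0,0,0]],"jaw":[1,1,1,1,1]}'; python3 -m jog '{"slide":[[-0.268,0.247,0.1],[-0.268,0.247,0.2],[-0.265,0.244,0.2],[0,0,0.2],[0,0,0]],"twist":[[0,0,0],[0,0,0],[0,0,0],[0,0,0],[0,0,0]],"jaw":[1,1,1,1,1]}'
python3 - <<'E'
from bench import arm
import cv2
cv2.imwrite("pics/w1.png",arm.camera("wrist")[:,:,::-1])
E
```

```text
clock: 1.85
ee_pos: [0.3374, 0.4037, 0.3777]
orientation: [0.0, 0.706, 0.708, 0.0]
contact_force: [0.5, -0.1, -0.3]
gripper_width: 1.0
gripper_force: 0.0
clock: 2.48
ee_pos: [0.4463, 0.2837, 0.2707]
orientation: [-0.001, 0.707, 0.707, -0.002]
contact_force: [-0.6, 0.6, 0.0]
gripper_width: 0.998
gripper_force: 0.0
```

View pics/w1.png

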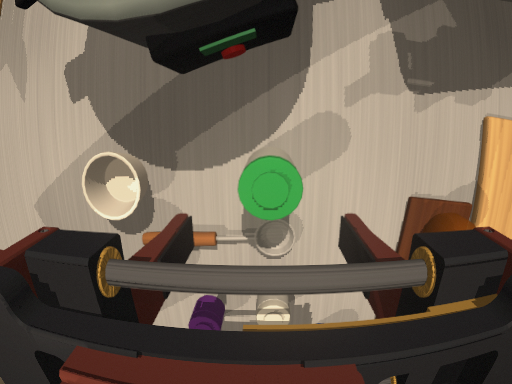

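The green lid is centred at (270,187) between the open fingers, with the whisk head below it at (275,237). I'll check the lid position against the wrist calibration.

```bash
cat >> h.py <<'E'
def wrist(px,z,s):
    c=arm.calibration("wrist");f=192/np.tan(np.radians(c["vertical_fov"])/2)
    d=np.array(px)-[c["cx"],c["cy"]];r=np.hypot(*d);a=r/f
    v=np.r_[np.sin(a)*d/max(r,1e-9),np.cos(a)];q=s["orientation"];Rm=R.from_quat([q[1],q[2],q[3],q[0]]).as_matrix()
    M=c["mount"];o=s["ee_pos"]+Rm@M[:3,3];v=Rm@M[:3,:3]@v
    return o+v*(z-o[2])/v[2]
E
python3 - <<'E'
from h import *
s=arm.get_state();print(s["ee_pos"],wrist((270.5,187),.094,s))
E
```

```text
[0.44677706 0.28462462 0.27221076] [0.45059921 0.28878967 0.094     ]
```

```bash
python3 -m jog '{"slide":[[0.01,0.01,0.26],[0,0,0.26],[0,0,0.26],[0,0,0.26],[0,0,0]],"twist":[[0,0,0],[0,0,0],[0,0,0],[0,0,0],[0,0,0]],"jaw":[1,1,1,1,1]}'; python3 -m jog '{"slide":[[0,0,0],[0,0,0],[0,0,0],[0,0,0],[0,0,0]],"twist":[[0,0,0],[0,0,0],[0,0,0],[0,0,0],[0,0,0]],"jaw":[-1,-1,-1,-1,-1]}' 25
```

```text
clock: 3.15
ee_pos: [0.4475, 0.2868, 0.1158]
orientation: [-0.0, 0.706, 0.708, -0.002]
contact_force: [0.5, 0.0, 0.3]
gripper_width: 0.998
gripper_force: 0.0
clock: 3.78
ee_pos: [0.4492, 0.2868, 0.118]
orientation: [0.0, 0.707, 0.707, 0.001]
contact_force: [-1.4, 0.7, 8.9]
gripper_width: 0.679
gripper_force: 25.0
```

```bash
python3 -m jog '{"slide":[[0,0,-0.1],[0,0,-0.2],[0,0,-0.25],[0,0,-0.25],[0,0,-0.13]],"twist":[[0,0,0],[0,0,0],[0,0,0],[0,0,0],[0,0,0]],"jaw":[-1,-1,-1,-1,-1]}'; python3 -m jog '{"slide":[[0,0,0]],"twist":[[0,0,0]],"jaw":[-1]}'
```

```text
clock: 4.4
ee_pos: [0.4489, 0.2866, 0.259]
orientation: [0.0, 0.707, 0.707, 0.001]
contact_force: [0.6, 1.1, -3.4]
gripper_width: 0.682
gripper_force: 25.0
clock: 4.53
ee_pos: [0.4491, 0.2867, 0.2582]
orientation: [0.0, 0.707, 0.707, 0.002]
contact_force: [0.7, -0.2, -3.3]
gripper_width: 0.679
gripper_force: 25.0
```

```bash
python3 -m jog '{"slide":[[-0.15,0.11,0],[-0.24,0.1765,0],[-0.24,0.1765,0],[-0.24,0.1765,0],[-0.24,0.1765,0]],"twist":[[0,0,0],[0,0,0],[0,0,0],[0,0,0],[0,0,0]],"jaw":[-1,-1,-1,-1,-1]}'; python3 -m jog '{"slide":[[-0.24,0.1765,0],[-0.24,0.1765,0],[-0.22,0.16,0],[-0.11,0.082,0],[0,0,0]],"twist":[[0,0,0],[0,0,0],[0,0,0],[0,0,0],[0,0,0]],"jaw":[-1,-1,-1,-1,-1]}'
```

```text
clock: 5.15
ee_pos: [0.5707, 0.1183, 0.2548]
orientation: [-0.001, 0.707, 0.707, -0.001]
contact_force: [1.4, 0.2, -2.7]
gripper_width: 0.682
gripper_force: 25.0
clock: 5.78
ee_pos: [0.6598, -0.0026, 0.2551]
orientation: [-0.001, 0.708, 0.706, -0.001]
contact_force: [-0.3, 0.6, -2.6]
gripper_width: 0.682
gripper_force: 25.0
```

```bash
python3 -m jog '{"slide":[[0.005,0.007,0.2],[0,0,0.25],[0,0,0.2],[0,0,0.1],[0,0,0]],"twist":[[0,0,0],[0,0,0],[0,0,0],[0,0,0],[0,0,0]],"jaw":[-1,-1,-1,-1,-1]}'; python3 -m jog '{"slide":[[0,0,0.015],[0,0,0.015],[0,0,0]],"twist":[[0,0,0],[0,0,0],[0,0,0]],"jaw":[-1,-1,-1]}'
```

```text
clock: 6.4
ee_pos: [0.6601, -0.0002, 0.1428]
orientation: [-0.001, 0.707, 0.707, -0.001]
contact_force: [-0.2, 0.4, -1.8]
gripper_width: 0.68
gripper_force: 25.0
clock: 6.78
ee_pos: [0.6612, -0.0011, 0.1398]
orientation: [0.0, 0.707, 0.707, 0.0]
contact_force: [-0.3, 0.0, -2.8]
gripper_width: 0.684
gripper_force: 25.0
```

```bash
python3 -m jog '{"slide":[[0,-0.005,0.015],[0,0,0.013],[0,0,0]],"twist":[[0,0,0],[0,0,0],[0,0,0]],"jaw":[-1,-1,-1]}'; python3 -m jog '{"slide":[[0,0,0.01],[0,0,0]],"twist":[[0,0,0],[0,0,0]],"jaw":[-1,-1]}'
```

```text
clock: 7.15
ee_pos: [0.6601, -0.0011, 0.1347]
orientation: [-0.0, 0.708, 0.707, -0.0]
contact_force: [0.3, -0.1, -3.0]
gripper_width: 0.681
gripper_force: 25.0
clock: 7.4
ee_pos: [0.6601, -0.0011, 0.1333]
orientation: [-0.0, 0.707, 0.707, -0.0]
contact_force: [-0.1, -0.3, -1.9]
gripper_width: 0.679
gripper_force: 25.0
```

```bash
python3 -m jog '{"slide":[[0,0,0.01],[0,0,0]],"twist":[[0,0,0],[0,0,0]],"jaw":[-1,-1]}';python3 -m jog '{"slide":[[0,0,0.007],[0,0,0]],"twist":[[0,0,0],[0,0,0]],"jaw":[-1,-1]}'
```

```text
clock: 7.65
ee_pos: [0.6603, -0.0011, 0.1331]
orientation: [0.0, 0.707, 0.707, 0.0]
contact_force: [-4.2, -1.0, 6.0]
gripper_width: 0.683
gripper_force: 25.0
clock: 7.9
ee_pos: [0.6603, -0.0011, 0.133]
orientation: [0.0, 0.707, 0.707, 0.0]
contact_force: [-6.7, -0.6, 14.4]
gripper_width: 0.68
gripper_force: 25.0
```

```bash
python3 -m jog '{"slide":[[0,0,0],[0,0,0],[0,0,0],[0,0,0],[0,0,0]],"twist":[[0,0,0],[0,0,0],[0,0,0],[0,0,0],[0,0,0]],"jaw":[0.6,1,1,1,1]}'; python3 -m jog '{"slide":[[0,0,-0.1],[0,0,-0.25],[0,0,-0.25],[0,0,-0.25],[0,0,0]],"twist":[[0,0,0],[0,0,0],[0,0,0],[0,0,0],[0,0,0]],"jaw":[1,1,1,1,1]}'; python3 -m jog '{"slide":[[0.14,-0.28,0],[0.145,-0.28,0],[0.145,-0.28,0],[0.145,-0.28,0],[0.145,-0.28,0]],"twist":[[0,0,0],[0,0,0],[0,0,0],[0,0,0],[0,0,0]],"jaw":[1,1,1,1,1]}'
python3 - <<'E'
from h import *
s=arm.get_state();im=arm.camera("wrist");cv2.imwrite("pics/w2.png",im[:,:,::-1]);cv2.imwrite("pics/t2.png",arm.camera("top")[:,:,::-1]);print(s["ee_pos"],s["orientation"])
E
```

```text
clock: 8.52
ee_pos: [0.6602, -0.001, 0.1308]
orientation: [-0.0, 0.707, 0.707, -0.0]
contact_force: [-0.5, 1.0, 0.3]
gripper_width: 1.003
gripper_force: 0.0
clock: 9.15
ee_pos: [0.662, -0.0011, 0.2631]
orientation: [0.003, 0.707, 0.707, 0.003]
contact_force: [0.4, -0.1, -0.6]
gripper_width: 0.998
gripper_force: 0.0
clock: 9.78
ee_pos: [0.4485, 0.1075, 0.258]
orientation: [-0.0, 0.708, 0.707, -0.0]
contact_force: [0.2, 0.8, -0.6]
gripper_width: 0.997
gripper_force: 0.0
[0.4484682  0.10754892 0.25802446] [-2.62733716e-04  7.07559707e-01  7.06653429e-01 -3.51122978e-04]
```

View pics/w2.png

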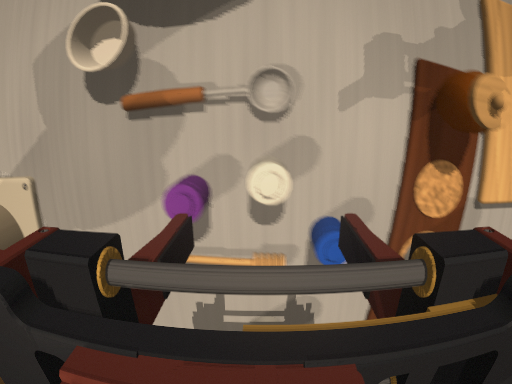

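View pics/t2.png

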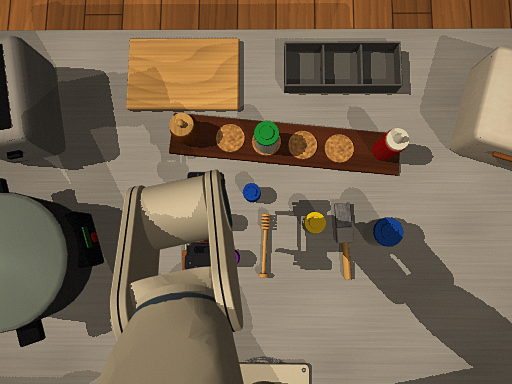

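Green stands upright on coaster b. The wrist view shows white at (269,184), with purple at (188,200) and decoy blue at (330,240). I'll check the clearance to purple and green's position on its coaster.

Run:
```python
from h import *
s=arm.get_state();print("white",wrist((269.5,184),.054,s),"purple top",wrist((186,203),.054,s))
im=cv2.imread("pics/top0.png")[:,:,::-1].copy()
r,zs,_,_=OBJ["white"]
for nm,sd,lo,hi in(("purple",(230,258),(130,80,20),(165,255,255)),("decoyblue",(252,192),(100,120,40),(125,255,255))):
    print(nm,solve("top",blob("top",im,sd,lo,hi)[0],r,(.038,.052)))
im=cv2.imread("pics/t2.png")[:,:,::-1].copy();r,zs,lo,hi=OBJ["green"]
print("green",solve("top",blob("top",im,(266,134),lo,hi)[0],r,(.093,.107)))
```

```text
white [0.44848252 0.10912265 0.054     ] purple top [0.36243596 0.08900535 0.054     ]
purple [0.36163698 0.08376658]
decoyblue [0.52280512 0.03260914]
green [ 0.65847462 -0.00344439]
```

```bash
python3 -m jog '{"slide":[[0.005,0,0.2],[0,0,0.25],[0,0,0.25],[0,0,0.25],[0,0,0.137]],"twist":[[0,0,0],[0,0,0],[0,0,0],[0,0,0],[0,0,0]],"jaw":[0.5,0.5,0.5,0.5,0.5]}'; python3 -m jog '{"slide":[[0,0,0],[0,0,0],[0,0,0],[0,0,0],[0,0,0]],"twist":[[0,0,0],[0,0,0],[0,0,0],[0,0,0],[0,0,0]],"jaw":[0.5,-1,-1,-1,-1]}' 20;  python3 -m jog '{"slide":[[0,0,-0.1],[0,0,-0.25],[0,0,-0.3],[0,0,-0.3],[0,0,-0.15]],"twist":[[0,0,0],[0,0,0],[0,0,0],[0,0,0],[0,0,0]],"jaw":[-1,-1,-1,-1,-1]}'
```

```text
clock: 10.5
ee_pos: [0.4501, 0.1075, 0.0933]
orientation: [-0.001, 0.707, 0.707, -0.001]
contact_force: [-0.1, 0.8, 0.1]
gripper_width: 0.757
gripper_force: 0.0
clock: 11.12
ee_pos: [0.4512, 0.1081, 0.0963]
orientation: [0.001, 0.707, 0.707, 0.001]
contact_force: [1.3, -0.8, 7.5]
gripper_width: 0.497
gripper_force: 20.0
clock: 11.75
ee_pos: [0.4504, 0.108, 0.2635]
orientation: [0.001, 0.707, 0.707, 0.001]
contact_force: [0.4, -0.2, -1.4]
gripper_width: 0.501
gripper_force: 20.0
```

```bash
python3 -m jog '{"slide":[[-0.16,0.1,0],[-0.25,0.16,0],[-0.25,0.16,0],[-0.25,0.16,0],[-0.25,0.16,0]],"twist":[[0,0,0],[0,0,0],[0,0,0],[0,0,0],[0,0,0]],"jaw":[-1,-1,-1,-1,-1]}'; python3 -m jog '{"slide":[[-0.25,0.16,0],[-0.25,0.16,0],[-0.24,0.16,0],[-0.1,0.06,0],[0,0,0]],"twist":[[0,0,0],[0,0,0],[0,0,0],[0,0,0],[0,0,0]],"jaw":[-1,-1,-1,-1,-1]}'
```

```text
clock: 12.38
ee_pos: [0.5611, -0.0674, 0.2611]
orientation: [-0.0, 0.707, 0.707, -0.0]
contact_force: [0.1, 1.0, -1.7]
gripper_width: 0.497
gripper_force: 20.0
clock: 13.0
ee_pos: [0.6416, -0.1926, 0.2604]
orientation: [-0.0, 0.708, 0.706, -0.0]
contact_force: [0.6, 0.7, -2.0]
gripper_width: 0.502
gripper_force: 20.0
```

```bash
python3 -m jog '{"slide":[[0,0.01,0.2],[0,0,0.28],[0,0,0.28],[0,0,0.17],[0,0,0]],"twist":[[0,0,0],[0,0,0],[0,0,0],[0,0,0],[0,0,0]],"jaw":[-1,-1,-1,-1,-1]}'; python3 -m jog '{"slide":[[0,0,0.015],[0,0,0.015],[0,0,0.01],[0,0,0]],"twist":[[0,0,0],[0,0,0],[0,0,0],[0,0,0]],"jaw":[-1,-1,-1,-1]}'
```

```text
clock: 13.62
ee_pos: [0.6414, -0.1903, 0.119]
orientation: [-0.003, 0.707, 0.707, -0.001]
contact_force: [-0.0, 0.4, -1.0]
gripper_width: 0.498
gripper_force: 20.0
clock: 14.12
ee_pos: [0.6436, -0.1924, 0.1153]
orientation: [0.0, 0.708, 0.707, 0.0]
contact_force: [-0.2, -0.4, -2.0]
gripper_width: 0.498
gripper_force: 20.0
```

```bash
python3 -m jog '{"slide":[[0,0,0.01],[0,0,0]],"twist":[[0,0,0],[0,0,0]],"jaw":[-1,-1]}'; python3 -m jog '{"slide":[[0,0,0.008],[0,0,0]],"twist":[[0,0,0],[0,0,0]],"jaw":[-1,-1]}'
```

```text
clock: 14.38
ee_pos: [0.6434, -0.1923, 0.1133]
orientation: [-0.0, 0.707, 0.707, -0.0]
contact_force: [0.5, 0.6, -0.9]
gripper_width: 0.496
gripper_force: 20.0
clock: 14.62
ee_pos: [0.6435, -0.1923, 0.112]
orientation: [-0.0, 0.707, 0.707, -0.0]
contact_force: [-0.3, 0.2, -2.7]
gripper_width: 0.497
gripper_force: 20.0
```

```bash
python3 -m jog '{"slide":[[0,0,0.008],[0,0,0]],"twist":[[0,0,0],[0,0,0]],"jaw":[-1,-1]}'; python3 -m jog '{"slide":[[0,0,0.006],[0,0,0]],"twist":[[0,0,0],[0,0,0]],"jaw":[-1,-1]}'
```

```text
clock: 14.88
ee_pos: [0.6436, -0.1923, 0.1114]
orientation: [0.0, 0.707, 0.707, 0.0]
contact_force: [-1.9, -0.6, 2.9]
gripper_width: 0.496
gripper_force: 20.0
clock: 15.12
ee_pos: [0.6436, -0.1923, 0.1113]
orientation: [0.0, 0.707, 0.707, 0.0]
contact_force: [-4.3, 1.6, 9.7]
gripper_width: 0.498
gripper_force: 20.0
```

```bash
python3 -m jog '{"slide":[[0,0,0],[0,0,0],[0,0,0],[0,0,0],[0,0,-0.1]],"twist":[[0,0,0],[0,0,0],[0,0,0],[0,0,0],[0,0,0]],"jaw":[0.3,0.6,0.6,0.6,0.6]}'; python3 -m jog '{"slide":[[0,0,-0.25],[0,0,-0.3],[0,0,-0.3],[0,0,-0.18],[0,-0.2,0]],"twist":[[0,0,0],[0,0,0],[0,0,0],[0,0,0],[0,0,0]],"jaw":[0.6,1,1,1,1]}'; python3 -m jog '{"slide":[[-0.1,-0.3,0],[-0.14,-0.3,0],[-0.15,-0.3,0],[-0.15,-0.3,0],[-0.051,-0.052,0]],"twist":[[0,0,0],[0,0,0],[0,0,0],[0,0,0],[0,0,0]],"jaw":[1,1,1,1,1]}'
python3 - <<'E'
from h import *
s=arm.get_state();im=arm.camera("wrist");cv2.imwrite("pics/w3.png",im[:,:,::-1]);cv2.imwrite("pics/t3.png",arm.camera("top")[:,:,::-1]);print(s["ee_pos"],s["orientation"])
E
```

```text
clock: 15.75
ee_pos: [0.6428, -0.192, 0.1244]
orientation: [-0.001, 0.707, 0.707, -0.001]
contact_force: [0.1, -0.7, -0.6]
gripper_width: 0.799
gripper_force: 0.0
clock: 16.38
ee_pos: [0.6158, -0.1927, 0.2839]
orientation: [0.004, 0.707, 0.707, 0.002]
contact_force: [0.2, -0.4, 0.2]
gripper_width: 1.001
gripper_force: 0.0
clock: 17.0
ee_pos: [0.4235, -0.2814, 0.2806]
orientation: [0.0, 0.708, 0.706, -0.0]
contact_force: [0.4, -0.2, 0.2]
gripper_width: 1.001
gripper_force: 0.0
[ 0.42347149 -0.28139353  0.28056191] [ 1.71953161e-04  7.08280596e-01  7.05930991e-01 -5.80364439e-05]
```

View pics/w3.png

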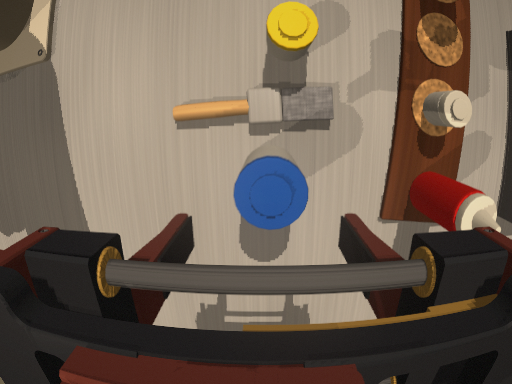

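View pics/t3.png

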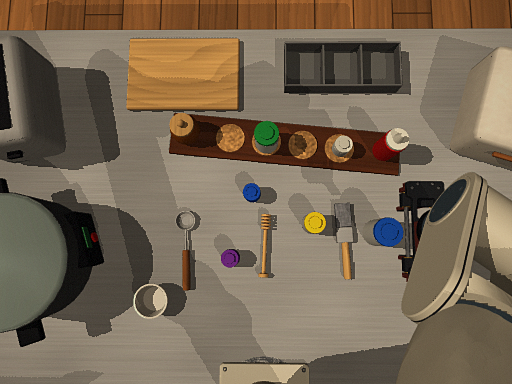

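White stands on coaster d at (341,147) in the top view. In the wrist view the blue can's lid is centred at (272,193). I'll check both positions.

Run:
```python
from h import *
s=arm.get_state();print("blue",wrist((271.5,193),.116,s),s["ee_pos"])
im=cv2.imread("pics/t3.png")[:,:,::-1].copy();r,zs,lo,hi=OBJ["white"]
c,A=blob("top",im,(342,143),lo,hi);print("white",c,A,solve("top",c,r,(.053,.067)))
```

```text
blue [ 0.43056449 -0.27938612  0.116     ] [ 0.42548831 -0.28153047  0.28058968]
white [343.05077805 143.6027846 ] 203.5 [ 0.64286575 -0.19396865]
```

```bash
python3 -m jog '{"slide":[[0.006,0.012,0.2],[0,0,0.25],[0,0,0.25],[0,0,0.2],[0,0,0.08]],"twist":[[0,0,0],[0,0,0],[0,0,0],[0,0,0],[0,0,0]],"jaw":[1,1,1,1,1]}'; python3 -m jog '{"slide":[[0,0,0],[0,0,0],[0,0,0],[0,0,0],[0,0,0]],"twist":[[0,0,0],[0,0,0],[0,0,0],[0,0,0],[0,0,0]],"jaw":[-1,-1,-1,-1,-1]}' 30;  python3 -m jog '{"slide":[[0,0,-0.1],[0,0,-0.25],[0,0,-0.3],[0,0,-0.3],[0,0,-0.15]],"twist":[[0,0,0],[0,0,0],[0,0,0],[0,0,0],[0,0,0]],"jaw":[-1,-1,-1,-1,-1]}'
```

```text
clock: 17.73
ee_pos: [0.4282, -0.279, 0.1311]
orientation: [-0.001, 0.707, 0.707, -0.0]
contact_force: [0.1, 0.0, 0.3]
gripper_width: 1.004
gripper_force: 0.0
clock: 18.35
ee_pos: [0.4281, -0.2802, 0.1337]
orientation: [0.001, 0.707, 0.707, 0.0]
contact_force: [0.9, 1.8, 7.5]
gripper_width: 0.75
gripper_force: 30.0
clock: 18.98
ee_pos: [0.4274, -0.2799, 0.3005]
orientation: [0.001, 0.708, 0.707, 0.0]
contact_force: [0.3, 0.1, -5.1]
gripper_width: 0.745
gripper_force: 30.0
```

```bash
python3 -m jog '{"slide":[[0.13,0.085,0],[0.24,0.157,0],[0.24,0.157,0],[0.24,0.157,0],[0.24,0.157,0]],"twist":[[0,0,0],[0,0,0],[0,0,0],[0,0,0],[0,0,0]],"jaw":[-1,-1,-1,-1,-1]}'; python3 -m jog '{"slide":[[0.24,0.157,0],[0.24,0.157,0],[0.24,0.157,0],[0.24,0.157,0],[0.24,0.157,0]],"twist":[[0,0,0],[0,0,0],[0,0,0],[0,0,0],[0,0,0]],"jaw":[-1,-1,-1,-1,-1]}';python3 -m jog '{"slide":[[0.13,0.085,0],[0.055,0.034,0],[0,0,0]],"twist":[[0,0,0],[0,0,0],[0,0,0]],"jaw":[-1,-1,-1]}'
```

```text
clock: 19.6
ee_pos: [0.5344, -0.1151, 0.2978]
orientation: [-0.0, 0.708, 0.707, -0.0]
contact_force: [0.7, -0.4, -5.0]
gripper_width: 0.748
gripper_force: 30.0
clock: 20.23
ee_pos: [0.6523, 0.0645, 0.2977]
orientation: [-0.0, 0.707, 0.707, -0.001]
contact_force: [1.2, -1.1, -5.4]
gripper_width: 0.75
gripper_force: 30.0
clock: 20.6
ee_pos: [0.6699, 0.0908, 0.2973]
orientation: [-0.0, 0.707, 0.707, -0.001]
contact_force: [-0.8, 0.1, -6.1]
gripper_width: 0.75
gripper_force: 30.0
```

```bash
python3 -m jog '{"slide":[[0.005,0,0.2],[0,0,0.28],[0,0,0.27],[0,0,0.17],[0,0,0]],"twist":[[0,0,0],[0,0,0],[0,0,0],[0,0,0],[0,0,0]],"jaw":[-1,-1,-1,-1,-1]}'; python3 -m jog '{"slide":[[0,0,0.015],[0,0,0.015],[0,0,0.01],[0,0,0]],"twist":[[0,0,0],[0,0,0],[0,0,0],[0,0,0]],"jaw":[-1,-1,-1,-1]}'; python3 -m jog '{"slide":[[0,0,0.01],[0,0,0]],"twist":[[0,0,0],[0,0,0]],"jaw":[-1,-1]}'
```

```text
clock: 21.22
ee_pos: [0.6684, 0.0904, 0.1574]
orientation: [-0.002, 0.708, 0.706, -0.002]
contact_force: [0.2, -0.3, -4.9]
gripper_width: 0.75
gripper_force: 30.0
clock: 21.72
ee_pos: [0.6705, 0.092, 0.154]
orientation: [0.0, 0.707, 0.707, 0.0]
contact_force: [0.3, -0.7, -5.9]
gripper_width: 0.747
gripper_force: 30.0
clock: 21.98
ee_pos: [0.6703, 0.092, 0.1519]
orientation: [-0.0, 0.707, 0.707, -0.0]
contact_force: [0.3, 0.1, -4.9]
gripper_width: 0.745
gripper_force: 30.0
```

```bash
python3 -m jog '{"slide":[[0,0,0.01],[0,0,0]],"twist":[[0,0,0],[0,0,0]],"jaw":[-1,-1]}'; python3 -m jog '{"slide":[[0,0,0.008],[0,0,0]],"twist":[[0,0,0],[0,0,0]],"jaw":[-1,-1]}'
```

```text
clock: 22.22
ee_pos: [0.6703, 0.0919, 0.1504]
orientation: [-0.0, 0.707, 0.707, -0.0]
contact_force: [-0.3, -0.3, -5.8]
gripper_width: 0.748
gripper_force: 30.0
clock: 22.48
ee_pos: [0.6703, 0.0919, 0.1493]
orientation: [-0.0, 0.707, 0.707, -0.0]
contact_force: [-0.3, 0.5, -5.8]
gripper_width: 0.746
gripper_force: 30.0
```

```bash
python3 -m jog '{"slide":[[0,0,0.008],[0,0,0]],"twist":[[0,0,0],[0,0,0]],"jaw":[-1,-1]}'; python3 -m jog '{"slide":[[0,0,0.005],[0,0,0]],"twist":[[0,0,0],[0,0,0]],"jaw":[-1,-1]}'
```

```text
clock: 22.72
ee_pos: [0.6705, 0.0919, 0.1488]
orientation: [0.0, 0.707, 0.707, 0.0]
contact_force: [-2.3, 0.6, 2.0]
gripper_width: 0.747
gripper_force: 30.0
clock: 22.98
ee_pos: [0.6705, 0.092, 0.1488]
orientation: [0.0, 0.707, 0.707, 0.0]
contact_force: [-5.1, 0.3, 7.9]
gripper_width: 0.748
gripper_force: 30.0
```

```bash
python3 -m jog '{"slide":[[0,0,0],[0,0,0],[0,0,0],[0,0,0],[0,0,-0.1]],"twist":[[0,0,0],[0,0,0],[0,0,0],[0,0,0],[0,0,0]],"jaw":[0.8,1,1,1,1]}'; python3 -m jog '{"slide":[[0,0,-0.25],[0,0,-0.3],[0,0,-0.3],[0,0,-0.05],[-0.17,-0.18,0]],"twist":[[0,0,0],[0,0,0],[0,0,0],[0,0,0],[0,0,0]],"jaw":[1,1,1,1,1]}'; python3 -m jog '{"slide":[[-0.253,-0.263,0],[-0.26,-0.27,0],[-0.26,-0.27,0],[-0.26,-0.27,0],[-0.21,-0.224,0.2]],"twist":[[0,0,0],[0,0,0],[0,0,0],[0,0,0],[0,0,0]],"jaw":[1,1,1,1,1]}'
python3 - <<'E'
from h import *
s=arm.get_state();im=arm.camera("wrist");cv2.imwrite("pics/w4.png",im[:,:,::-1]);cv2.imwrite("pics/t4.png",arm.camera("top")[:,:,::-1]);print(s["ee_pos"],s["orientation"])
r,zs,lo,hi=OBJ["blue"];im=cv2.imread("pics/t4.png")[:,:,::-1].copy();c,A=blob("top",im,(230,130),lo,hi)
print("blue",c,A,solve("top",c,r,(.115,.129)))
E
```

```text
clock: 23.6
ee_pos: [0.6696, 0.0918, 0.1617]
orientation: [-0.001, 0.707, 0.707, -0.001]
contact_force: [0.5, 0.1, -0.6]
gripper_width: 0.998
gripper_force: 0.0
clock: 24.22
ee_pos: [0.6443, 0.0673, 0.2987]
orientation: [0.001, 0.707, 0.707, 0.001]
contact_force: [-0.8, -0.1, -0.9]
gripper_width: 0.998
gripper_force: 0.0
clock: 24.85
ee_pos: [0.4479, -0.1211, 0.2684]
orientation: [0.002, 0.708, 0.707, 0.001]
contact_force: [0.8, -1.7, -0.5]
gripper_width: 1.002
gripper_force: 0.0
[ 0.44790297 -0.12109774  0.2684434 ] [0.00176365 0.70750741 0.70670321 0.00084953]
blue [225.47129392 126.18908883] 583.5 [0.6686584  0.09141914]
```

View pics/w4.png

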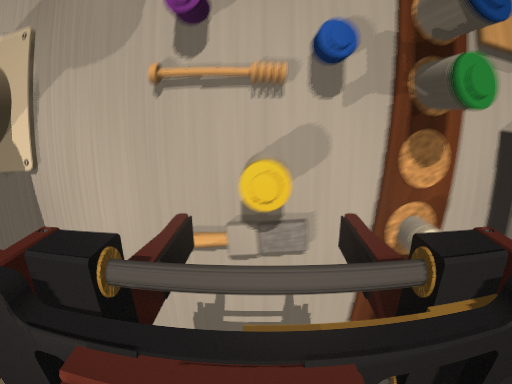

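Blue stands on coaster a, about 2 mm off centre, and green, white and the empty coaster c are in view. Yellow is centred at (266,186), with the mallet clear of the finger line.

```bash
python3 -m jog '{"slide":[[0.006,0.008,0.2],[0,0,0.25],[0,0,0.25],[0,0,0.25],[0,0,0.12]],"twist":[[0,0,0],[0,0,0],[0,0,0],[0,0,0],[0,0,0]],"jaw":[0.8,0.8,0.8,0.8,0.8]}'; python3 -m jog '{"slide":[[0,0,0],[0,0,0],[0,0,0],[0,0,0],[0,0,0]],"twist":[[0,0,0],[0,0,0],[0,0,0],[0,0,0],[0,0,0]],"jaw":[0.8,-1,-1,-1,-1]}' 22;  python3 -m jog '{"slide":[[0,0,-0.1],[0,0,-0.25],[0,0,-0.3],[0,0,-0.3],[0,0,-0.15]],"twist":[[0,0,0],[0,0,0],[0,0,0],[0,0,0],[0,0,0]],"jaw":[-1,-1,-1,-1,-1]}'
```

```text
clock: 25.58
ee_pos: [0.4497, -0.1183, 0.1051]
orientation: [-0.001, 0.707, 0.707, -0.001]
contact_force: [0.5, -0.6, 0.0]
gripper_width: 0.9
gripper_force: 0.0
clock: 26.2
ee_pos: [0.4502, -0.119, 0.1077]
orientation: [0.001, 0.707, 0.707, 0.0]
contact_force: [-0.4, 1.1, 6.7]
gripper_width: 0.59
gripper_force: 22.0
clock: 26.82
ee_pos: [0.45, -0.119, 0.275]
orientation: [0.002, 0.707, 0.707, 0.001]
contact_force: [1.0, -0.2, -2.8]
gripper_width: 0.596
gripper_force: 22.0
```

```bash
python3 -m jog '{"slide":[[0.02,0.15,0],[0.03,0.3,0],[0.03,0.3,0],[0.03,0.3,0],[0.03,0.21,0]],"twist":[[0,0,0],[0,0,0],[0,0,0],[0,0,0],[0,0,0]],"jaw":[-1,-1,-1,-1,-1]}'; python3 -m jog '{"slide":[[0.005,0.085,0],[0,0,0],[0,0,0.1]],"twist":[[0,0,0],[0,0,0],[0,0,0]],"jaw":[-1,-1,-1]}'
```

```text
clock: 27.45
ee_pos: [0.6401, -0.0978, 0.2725]
orientation: [0.0, 0.707, 0.707, 0.0]
contact_force: [0.0, -0.9, -2.7]
gripper_width: 0.588
gripper_force: 22.0
clock: 27.82
ee_pos: [0.651, -0.0976, 0.2576]
orientation: [0.001, 0.708, 0.707, 0.0]
contact_force: [-0.1, 0.2, -2.0]
gripper_width: 0.588
gripper_force: 22.0
```

```bash
python3 -m jog '{"slide":[[0,0.006,0.25],[0,0,0.28],[0,0,0.2],[0,0,0.1],[0,0,0]],"twist":[[0,0,0],[0,0,0],[0,0,0],[0,0,0],[0,0,0]],"jaw":[-1,-1,-1,-1,-1]}'; python3 -m jog '{"slide":[[0,0,0.015],[0,0,0.015],[0,0,0.01],[0,0,0]],"twist":[[0,0,0],[0,0,0],[0,0,0],[0,0,0]],"jaw":[-1,-1,-1,-1]}'; python3 -m jog '{"slide":[[0,0,0.008],[0,0,0]],"twist":[[0,0,0],[0,0,0]],"jaw":[-1,-1]}'
```

```text
clock: 28.45
ee_pos: [0.6514, -0.0974, 0.1314]
orientation: [-0.001, 0.708, 0.707, -0.001]
contact_force: [0.3, -0.3, -1.9]
gripper_width: 0.587
gripper_force: 22.0
clock: 28.95
ee_pos: [0.6526, -0.0973, 0.1267]
orientation: [0.0, 0.707, 0.707, 0.0]
contact_force: [0.5, 0.4, -2.1]
gripper_width: 0.59
gripper_force: 22.0
clock: 29.2
ee_pos: [0.6525, -0.0973, 0.1252]
orientation: [-0.0, 0.707, 0.707, -0.0]
contact_force: [-1.0, -1.0, -1.7]
gripper_width: 0.585
gripper_force: 22.0
```

```bash
python3 -m jog '{"slide":[[0,0,0.01],[0,0,0]],"twist":[[0,0,0],[0,0,0]],"jaw":[-1,-1]}'; python3 -m jog '{"slide":[[0,0,0.007],[0,0,0]],"twist":[[0,0,0],[0,0,0]],"jaw":[-1,-1]}'
```

```text
clock: 29.45
ee_pos: [0.6524, -0.0973, 0.1236]
orientation: [-0.0, 0.707, 0.707, -0.0]
contact_force: [-0.2, -0.1, -3.2]
gripper_width: 0.59
gripper_force: 22.0
clock: 29.7
ee_pos: [0.6525, -0.0974, 0.1228]
orientation: [0.0, 0.707, 0.707, 0.0]
contact_force: [0.1, 0.9, -1.5]
gripper_width: 0.588
gripper_force: 22.0
```

```bash
python3 -m jog '{"slide":[[0,0,0.006],[0,0,0]],"twist":[[0,0,0],[0,0,0]],"jaw":[-1,-1]}'; python3 -m jog '{"slide":[[0,0,0.004],[0,0,0]],"twist":[[0,0,0],[0,0,0]],"jaw":[-1,-1]}'
```

```text
clock: 29.95
ee_pos: [0.6525, -0.0974, 0.1227]
orientation: [0.0, 0.707, 0.707, 0.0]
contact_force: [-2.5, 1.0, 5.2]
gripper_width: 0.589
gripper_force: 22.0
clock: 30.2
ee_pos: [0.6526, -0.0973, 0.1227]
orientation: [0.0, 0.707, 0.707, 0.0]
contact_force: [-4.8, 0.8, 10.1]
gripper_width: 0.589
gripper_force: 22.0
```

Yellow is on its coaster. I'll release it, lift, back away and look.

```bash
python3 -m jog '{"slide":[[0,0,0],[0,0,0],[0,0,0],[0,0,0],[0,0,-0.1]],"twist":[[0,0,0],[0,0,0],[0,0,0],[0,0,0],[0,0,0]],"jaw":[0.5,0.8,0.8,0.8,0.8]}'; python3 -m jog '{"slide":[[0,0,-0.25],[0,0,-0.3],[0,0,-0.3],[0,0,-0.2],[0,-0.1,0]],"twist":[[0,0,0],[0,0,0],[0,0,0],[0,0,0],[0,0,0]],"jaw":[0.8,0.8,0.8,0.8,0.8]}'; python3 -m jog '{"slide":[[0,-0.3,0],[0,-0.3,0],[0,-0.3,0],[0,-0.2,0],[0,0,0]],"twist":[[0,0,0],[0,0,0],[0,0,0],[0,0,0],[0,0,0]],"jaw":[1,1,1,1,1]}'
python3 - <<'E'
from h import *
im=arm.camera("top");cv2.imwrite("pics/t5.png",im[:,:,::-1]);cv2.imwrite("pics/s5.png",arm.camera("scene")[:,:,::-1])
im0=cv2.imread("pics/top0.png")[:,:,::-1]
for k,sd in dict(blue=(226,126),green=(266,134),yellow=(303,139),white=(342,143)).items():
    r,zs,lo,hi=OBJ[k];c,A=blob("top",im,sd,lo,hi);print(k,c.round(1),A,solve("top",c,r,np.array(zs)+.015).round(4))
for k,(u,v) in dict(pot=(181,127),bottle=(393,143)).items():
    print(k,"mean image change",np.abs(im[v-15:v+15,u-15:u+15].astype(int)-im0[v-15:v+15,u-15:u+15]).mean())
E
```

```text
clock: 30.82
ee_pos: [0.6517, -0.0972, 0.1355]
orientation: [-0.001, 0.707, 0.707, -0.001]
contact_force: [-0.4, -0.2, -0.0]
gripper_width: 0.899
gripper_force: 0.0
clock: 31.45
ee_pos: [0.6389, -0.0975, 0.2974]
orientation: [0.003, 0.707, 0.707, 0.002]
contact_force: [-0.3, -0.4, -0.8]
gripper_width: 0.903
gripper_force: 0.0
clock: 32.08
ee_pos: [0.4695, -0.0969, 0.2928]
orientation: [-0.001, 0.708, 0.707, -0.001]
contact_force: [-0.0, 0.2, 0.3]
gripper_width: 1.0
gripper_force: 0.0
blue [225.6 126.4] 593.5 [0.6682 0.0911]
green [266.1 133. ] 465.5 [ 0.6585 -0.0035]
yellow [305.  137.6] 318.0 [ 0.6526 -0.098 ]
white [343.  143.7] 208.0 [ 0.6425 -0.194 ]
pot mean image change 8.928148148148148
bottle mean image change 6.7411111111111115
```

View pics/s5.png

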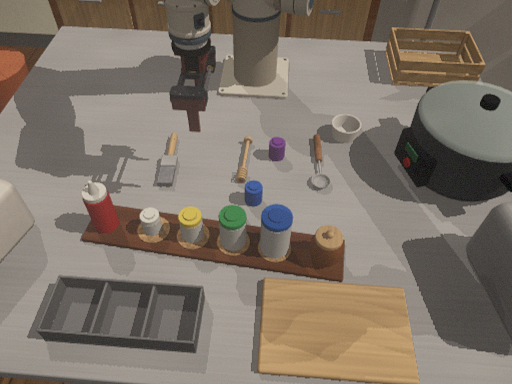

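View pics/t5.png

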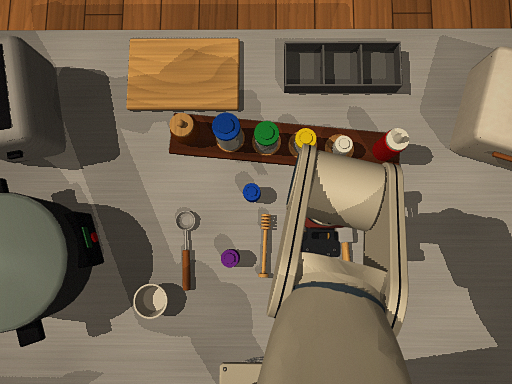

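The scene view shows blue (276,232), green (233,229), yellow (190,226) and white (151,223) upright on coasters a to d. Each is within about 3 mm of its coaster's centre. The honey pot (328,245) and the bottle (101,208) stand where they began, and the gripper is clear.

```bash
python3 -c "
from bench import arm
print(arm.sign_off())"
```

```text
the job is handed in; nothing more can be done
None
```

The four canisters stand upright in height order from the honey pot (blue, green, yellow, white), each within about 3 mm of its coaster's centre by the last top-camera measurement; the pot and bottle look unmoved, and I handed the job in at about 32 s (no verdict was returned).

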